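# Stow a printed sleeve in the lidded parts box

### The job

Raise the parts box's lid by its bar handle until the folding stay on its side goes just over centre and locks, so that the lid stands open on its own, and set the tall black printed sleeve down upright in the empty bay. Then push the stay's knee knob back through straight, which lifts the lid slightly, just far enough that the stay stays folded, and bring the lid down by its handle until it is fully shut. Feel for the ends of travel and force neither lid nor stay, do not drop the sleeve or let the lid fall shut, and leave the other parts where they are.

Things in the scene. Friction and masses are not known exactly. Their poses are not given: they have to be found in the camera images.
- box: White open-topped steel parts box bolted to the table, 200 mm deep (x), 300 mm wide (y), 90 mm high, walls 4 mm. Origin: centre of the underside; x points from its front (handle side, towards the robot) to its rear (hinge), y to the left seen from the front, z up. It stands turned by up to 0.3 rad.
- empty_bay (a point): A place for the sleeve clear of the raised lid, on the mat of the left bay (empty), 48 mm in front of the bay's middle, 5 mm above the table. A wall along the box's centre line makes two bays, each 144 mm wide and 192 mm deep: the left (y > 0) is empty, the right holds a gear and a bracket. Axes as the box.
- lid_hinge (a point): Middle of the lid's hinge axis along the box's rear upper edge (parallel to the box's y), 100 mm behind the box's centre, 94 mm above its underside. Axes as the box. The lid is a flat white sheet 6 mm thick, 204 mm deep, 304 mm wide, 0.65 to 0.85 kg.
- lid (a joint): Lid angle, rad: 0 shut (as it starts), growing as the front rises. With the stay straight the lid can go no further: at 1.22 to 1.42, depending on where the stay's foot happens to be screwed on (not told); locked, it rests about 0.02 lower. More than 15 N at the bar against that end, or down against the lock, strains the stay (the bar gives about 1 mm per 3 N). Let go unlocked, it falls.
- lid_bar (a point): Middle of the lid's handle: round steel bar 12 mm thick, parallel to the hinge, 116 mm free length between two flat arms, 244 mm from the hinge, 38 mm in front of the lid's edge, 97 mm above the table when shut. Fingers pointing down in front of and behind it can pinch it with the lid shut or open; it turns between the pads. Axes turn with the lid.
- stay_end (a point): Upper pin of the folding stay, on a plate at the lid's right side edge about 120 mm from the hinge, 160 mm right of the centre line. The stay, outside the box's right wall (y < 0), is two flat steel arms of 87 mm between pivots, joined at the knee, from here to a foot screwed to the box's side about 25 mm in front of the box's centre and 64 mm up. Axes turn with the lid.
- stay_knee (a joint): Knee angle, rad: about 0 folded (lid shut), 2.79 straight, 3.09 locked over centre at its stop (locked: above 2.95). A spring turns it to the lock against friction: it goes over as the lid, pulled up to the end of its travel, is eased back; pulled harder than 8 N there it stays straight. Folded to 2.45-2.0 friction holds it, lid still up; less folded it springs back, more and the lid falls.
- knee_knob (a point): Middle of the steel knob on the stay's knee, 16 mm thick, 36 mm long, sticking out to the box's -y with its middle 184 mm from the centre line. From the lock, a push of 5 to 8 N backwards and down (box +x and -z, about 35 degrees below level) folds the stay: after 26 to 46 mm of push (aim at 35) it stays folded by friction. It moves on a circle of 87 mm about the foot's pivot.
- stay_flex (a joint): How far the stay's foot is bent along the stay, m: 0 unloaded, positive drawn out (lid pulled up with the stay straight), negative pressed in (lid pressed down on the locked stay). About 0.1 mm for each newton at the bar; too small to read reliably, so feel the force instead. More than 1.6 mm either way strains it.
- sleeve: The part to stow: plain black printed tube, 40 mm outside diameter, 29 mm bore, 60 mm tall, about 45 g, standing upright on the table to the left of the box. Origin: centre of the underside, z along the tube.
- gear: Grey printed gear, 58 mm across, 16 mm thick, lying in the right bay; to be left alone. Origin: centre of the underside.
- bracket: White printed angle bracket, 50 x 34 x 47 mm, in the right bay; to be left alone. Origin: centre of the underside.
- collar: Grey printed collar, a low ring 62 mm across and 20 mm high, on the table left of the box, beyond the sleeve; to be left alone. Origin: centre of the underside.
- pulley: White printed pulley, 54 mm across, 26 mm high, on the table at the left; to be left alone. Origin: centre of the underside.
- scraper: Print scraper (spatula), 200 mm long, lying on the table at the right; to be left alone. Origin: under its middle.
- clevis: Grey printed clevis, 60 x 30 x 34 mm, on the table at the right; to be left alone. Origin: centre of the underside.
There are look-alikes about, which are no part of the job. What is shaped like the sleeve but green or purple is not meant.

How it is judged:
On the way, in this order (a step that is already met when the one before it is completed fails the run):
1. the lid stands open on the locked stay, let go by the robot (value of joint stay_knee above 2.95 rad and value of joint lid above 1.05 rad and contact force between each of the arm, the fingers and lid below 0.3 N and contact force between the fingers and stay below 0.3 N), for 0.3 s.
2. the sleeve stands upright on the floor of the empty bay, let go, the lid still open on its locked stay (x of sleeve in the frame of box between -0.096 and 0.096 m and y of sleeve in the frame of box between 0.005 and 0.146 m and z of sleeve in the frame of box below 0.012 m and angle between sleeve's own z axis and vertical below 0.12 rad and linear speed of sleeve below 0.03 m/s and contact force between the fingers and sleeve below 0.1 N and value of joint stay_knee above 2.95 rad), for 0.2 s.
At the end, for the whole second after the job is handed in: The lid is fully shut (within 0.02 rad) and still, with the sleeve standing upright (within 0.12 rad) and at rest on the floor of the left bay (value of joint lid below 0.02 rad and velocity of joint lid between -0.05 and 0.05 rad/s and x of sleeve in the frame of box between -0.096 and 0.096 m and y of sleeve in the frame of box between 0.005 and 0.146 m and z of sleeve in the frame of box below 0.012 m and angle between sleeve's own z axis and vertical below 0.12 rad and linear speed of sleeve below 0.03 m/s); the robot touches nothing.
It fails at once if the stay strained, by more than about 15 N at the bar against its end of travel or against its lock: its foot bent by 1.6 mm (value of joint stay_flex above 0.0016 m or value of joint stay_flex below -0.0016 m).
It fails at once if the lid falls shut: still closing faster than 2.5 rad/s in the last 0.2 rad (value of joint lid below 0.2 rad and velocity of joint lid below -2.5 rad/s).
It fails at once if the sleeve dropped: faster than 0.6 m/s out of the fingers (linear speed of sleeve above 0.6 m/s and contact force between the fingers and sleeve below 0.05 N).
It fails at once if another part moved by more than 30 mm (distance of any of gear, bracket, collar, pulley, scraper, clevis from where it was at the start of the episode above 0.03 m).
It also fails if it takes over 72 s, if anything falls off the work surface, if the arm or the gripper's body presses on something with over 40 N, if the wrist force passes 120 N, or if a joint passes its speed limit or range.

### The arm

A 6-joint arm with a two-finger parallel gripper is mounted at the origin on the work surface. World frame = base frame: x ahead of the robot, y to its left, z up, the work surface at z = 0. Lengths are in m, angles in rad, forces in N, time in s.
With the tool pointing down it reaches from about 0.375 to 0.9 m from the base axis. Payload 3.1 kg.
Tool frame: the origin (TCP) lies at the very end of the fingers, on their centre line; the grasp point (between the pads) lies 19 mm behind it; z points along the fingers, y is the line along which they close (so a half turn about z gives the same grasp; the last joint's range is limited). The gripper opens to 85 mm and grips with 20 to 120 N. Pads are 22 mm wide; open, the fingers measure 114 mm over their backs; the gripper's body (76 mm by 85 mm) begins 54 mm behind the grasp point. The pads swing forward as they close: fully open they stand 13 mm farther back than shut.
Start: joints at [0.948, 0.527, 1.433, -0, 1.181, -0.178], TCP at [0.269, 0.564, 0.231] pointing down, gripper open.
Joint ranges: [-3.08, 3.08], [-0.75, 2.2], [0.22, 2.44], [-1.43, 4.57], [0, 2.65], [-2.85, 2.85]. Speed limits (rad/s): [2.79, 2.79, 3.14, 3.14, 3.14, 3.14].

### API

Orientations are given as a rotation vector (axis times angle).
In Python, from station import get_obs, imaging, sign_off gives the robot as it stands. The module is installed in compiled form; this text tells all that it offers.
- The arm moves only by the shell command python3 -m creep 'ROWS' [FORCE]. ROWS is JSON, a list of rows, each a list of 5 numbers: the opening, from 0 (shut) to 1 (fully open), then the shift along the tool's x, y, z normalised to -1 to 1, where 1 is 10 cm, then the turn about the tool's z normalised to -1 to 1, where 1 is 90 degrees. A call has 1 to 12 rows; each row is the pose to reach, as a shift and turn from the pose commanded when the call began, along the tool's axes at that moment; what a row does not reach only later rows make up. A row lasts 1/10 s, in which the tool goes at most 50 mm and 8.59 degrees, less where a joint would pass 70% of its speed; a pose out of reach is approached as far as the arm can. A call with a number of a shift or a turn outside -1 to 1 is refused whole. A call with a gripper value outside its range is refused whole. The fingers move at their own pace and stop on an object; FORCE is the grip in N (left out, the last holds). Time passes only in rows, so rows that repeat a pose let the fingers close. It gives the time, the measured TCP pose, the force, the opening and the grip force at its end, in the units of the state.
- get_obs(): the state, without advancing time (a new reading comes with each control period).
- imaging.get_image(name): name is "side" or "top"; returns a dict with "color" (400x640x3 uint8, blue, green, red), "vertical_fov" (degrees; the focal length in pixels is half the picture's height over the tangent of half this angle, whatever the lens; pixels are square), "cx", "cy" (the principal point, pixels), "R" (3x3) and "t" (3): a world point X has camera coordinates R X + t. Camera axes: x right, y down, z forward; pixel columns grow to the right and rows downward; lengths in m; the calibration is good to about 2 mm. A picture is of the moment at which its call begins. There is no depth.
- sign_off(): hands the job in; it is judged then, once.
Trained networks look in a picture, given as the dict that the camera call returned (one of the last four; its "shot" number tells which), for a name from the list of things; names that differ only in an ending like _2 or _b are one class to them, and where a whole thing is asked for, a point or a joint stands for the part that bears it (a point fixed in the world has none). Each returns a list of dicts, best first, with "conf" (0 to 1); they miss things now and then, are a little off and sometimes report something else, mostly with a low value. They report only what shows in the picture. A call takes as long as a camera call. They do not tell look-alikes from the thing itself.
- imaging.recognise(picture, target): "xyz" ([x, y, z] in m, in world coordinates, good to about 4 mm: the middle of the surface that is visible of it).
- imaging.cut_out(picture, target): "pixels" (400x640 bool, what is visible of it).
- imaging.tip_of(picture, target): "xyz" ([x, y, z] in m, in world coordinates, good to about 4 mm: a listed point, or the origin of a listed thing).
The state is a dict: "time_s": time; "joint_pos": joint angles; "joint_vel": joint speeds; "tau": joint torques, N m; "tool_pos": TCP position; "orientation": TCP orientation; "force": force on the tool from outside, world axes, zero at the start; "ft_torque": the same for the moment, N m; "grip_width": finger opening in m; "finger_force": force on a finger pad.
Only numpy, scipy, OpenCV 4.12 (cv2) and the standard library are available. Lean on these libraries where they do the work, as an engineer would, in place of code of your own. Each camera call takes 0.05 s, during which the arm holds its last target. There are 200 camera calls.

## Working session

There is one attempt and no reset: what is moved stays moved. The work goes in short steps, Python scripts to look and compute and a shell command to move; the robot and the scene stay as the last step left them, time stands still between calls to the robot, and variables do not carry over. Pictures are saved under pics/ and viewed, at most 10 in all, crops included, and the job is handed in when it is done.

```bash
mkdir -p pics; cat > h.py <<'E'
import numpy as np, cv2
from station import get_obs, imaging, sign_off
from scipy.spatial.transform import Rotation as Ro
np.set_printoptions(precision=4,suppress=True)
def tool():
    o=get_obs(); return np.array(o["tool_pos"]),Ro.from_rotvec(o["orientation"]).as_matrix(),o
E
python3 - <<'E'
from h import *
p,R,o=tool(); print(p,R,o["grip_width"],o["force"])
for n in("side","top"):
    d=imaging.get_image(n); cv2.imwrite(f"pics/{n}0.png",d["color"]); print(n,d["vertical_fov"],d["cx"],d["cy"],d["R"],d["t"])
    for t in("box","empty_bay","lid_hinge","lid_bar","stay_end","knee_knob","sleeve","collar","pulley"):
        print(t,[(np.array(r["xyz"]),round(r["conf"],2)) for r in imaging.tip_of(d,t)[:4]])
E
```

```text
[0.2685 0.5636 0.2303] [[-0.9027  0.4302 -0.0012]
 [ 0.4302  0.9027 -0.0018]
 [ 0.0004 -0.0021 -1.    ]] 0.08535269208984632 [ 0.3243 -1.0012 -0.7412]
side 47.46647383540459 324.9173339792125 198.58670143383205 [[ 0.9158 -0.4013  0.015 ]
 [-0.3021 -0.7131 -0.6327]
 [ 0.2646  0.5749 -0.7743]] [-0.4937  0.2166  1.5915]
box [(array([ 0.5775,  0.0232, -0.0028]), 0.69), (array([ 0.5529, -0.1373,  0.0928]), 0.2)]
empty_bay [(array([0.5346, 0.0934, 0.0048]), 0.55), (array([ 0.581 ,  0.0201, -0.0048]), 0.38)]
lid_hinge [(array([0.6802, 0.0131, 0.0926]), 0.55)]
lid_bar [(array([0.4381, 0.03  , 0.1   ]), 0.96), (array([ 0.4803,  0.364 , -0.0012]), 0.19)]
stay_end [(array([ 0.5543, -0.1375,  0.0926]), 0.42)]
knee_knob [(array([ 0.6327, -0.1659,  0.0685]), 0.46)]
sleeve [(array([ 0.4059,  0.3523, -0.0017]), 0.69), (array([ 0.5638,  0.3515, -0.0009]), 0.59), (array([0.4812, 0.3651, 0.0023]), 0.47), (array([ 0.6436,  0.4106, -0.0007]), 0.26)]
collar [(array([ 0.6405,  0.4083, -0.0021]), 0.43)]
pulley [(array([ 0.3583,  0.4863, -0.0002]), 0.46)]
top 44.29466973662984 325.84065872397576 197.20024361916742 [[ 0.009  -1.      0.0033]
 [-0.9966 -0.0092 -0.0815]
 [ 0.0816 -0.0026 -0.9967]] [0.0088 0.5374 1.4079]
box [(array([ 0.5793,  0.0234, -0.0002]), 0.78)]
empty_bay []
lid_hinge [(array([0.6796, 0.0146, 0.0933]), 0.61)]
lid_bar [(array([0.4361, 0.0314, 0.0978]), 0.7)]
stay_end [(array([ 0.5545, -0.1396,  0.0931]), 0.57)]
knee_knob [(array([ 0.6342, -0.1667,  0.0637]), 0.72)]
sleeve [(array([0.4818, 0.3658, 0.0007]), 0.58), (array([0.563 , 0.355 , 0.0027]), 0.5), (array([0.4074, 0.3586, 0.0022]), 0.44)]
collar [(array([ 0.6439,  0.4121, -0.0018]), 0.56)]
pulley [(array([ 0.5548, -0.1383,  0.0942]), 0.57), (array([0.3634, 0.485 , 0.0051]), 0.56)]
```

View pics/side0.png

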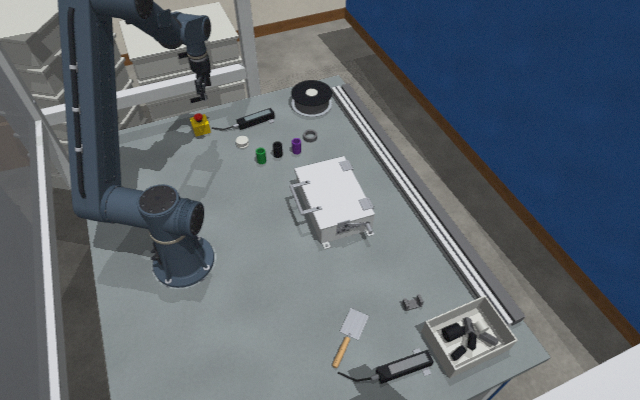

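View pics/top0.png

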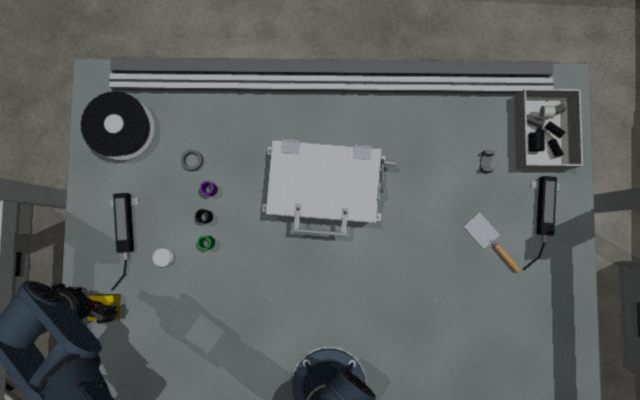

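Both views show the green, black and purple sleeves. In the top view they are at (206,243), (204,216) and (208,189). In the side view the black one is at (277,150). The sleeve to stow is therefore the middle one, near (0.481, 0.365). The lid bar is at about (320,232) in the top view. Next I fit the box pose from the detections and triangulate.

```bash
cat >> h.py <<'E'
def tri(t,near=None,rad=.05):
    """two-view triangulation of a listed point from pixel projections of tip_of"""
    A=[];b=[];out=[]
    for n in("side","top"):
        d=imaging.get_image(n); r=imaging.tip_of(d,t)
        if near is not None: r=[q for q in r if np.linalg.norm(np.array(q["xyz"])-near)<rad]
        if not r: continue
        x=np.array(r[0]["xyz"]); out.append(x); Rm=np.array(d["R"]); c=-Rm.T@np.array(d["t"])
        v=(x-c)/np.linalg.norm(x-c); P=np.eye(3)-np.outer(v,v); A.append(P); b.append(P@c)
    X=np.linalg.solve(sum(A),sum(b)) if len(A)==2 else None
    return X,out
BOX=np.array([0.579,0.0233,-0.07])
def w2b(x):
    c,s=np.cos(BOX[2]),np.sin(BOX[2]); d=np.array(x)[:2]-BOX[:2]; return np.array([c*d[0]+s*d[1],-s*d[0]+c*d[1],x[2]])
def b2w(x):
    c,s=np.cos(BOX[2]),np.sin(BOX[2]); return np.array([BOX[0]+c*x[0]-s*x[1],BOX[1]+s*x[0]+c*x[1],x[2]])
def go(target,ang=None):
    """shift (tool axes, 1=10cm) to world TCP target; ang = wished world angle (deg) of tool y"""
    p,R,o=tool(); print("t",o["time_s"],"tcp",p,"shift",R.T@(np.array(target)-p)*10,end=" ")
    if ang is not None:
        a=np.degrees(np.arctan2(R[1,1],R[0,1])); print("turn",(((a-ang)+90)%180-90)/90,end="")
    print()
E
python3 - <<'E'
from h import *
from scipy.optimize import least_squares
loc={"box":(0,0),"lid_hinge":(.1,0),"lid_bar":(-.144,0),"stay_end":(-.02,-.16)}
obs=[]
for t,near in(("box",[.578,.023,0]),("lid_hinge",[.68,.014,.093]),("lid_bar",[.437,.03,.098]),("stay_end",[.554,-.138,.093]),("sleeve",[.4815,.3655,0]),("knee_knob",[.633,-.166,.066])):
    X,o=tri(t,np.array(near),.03); print(t,X,*o)
    if t in loc:
        for x in o: obs.append((loc[t],x[:2]))
def f(q):
    c,s=np.cos(q[2]),np.sin(q[2]); return np.ravel([[q[0]+c*l[0]-s*l[1]-x[0],q[1]+s*l[0]+c*l[1]-x[1]] for l,x in obs])
r=least_squares(f,[.58,.02,-.07]); print("BOX",r.x,"res",r.fun*1000)
E
```

```text
box [ 0.5777  0.0228 -0.0048] [ 0.5749  0.0209 -0.0016] [0.5786 0.0222 0.0026]
lid_hinge [0.6814 0.0113 0.0959] [0.6796 0.0115 0.096 ] [0.6838 0.0107 0.092 ]
lid_bar [0.439  0.0297 0.0977] [0.4402 0.0307 0.0961] [0.4383 0.03   0.0953]
stay_end [ 0.5531 -0.1404  0.0911] [ 0.5531 -0.1399  0.0905] [ 0.5531 -0.1401  0.0943]
sleeve [ 0.4815  0.3676 -0.0009] [0.4812 0.3663 0.0004] [0.4812 0.3667 0.0029]
knee_knob [ 0.6368 -0.1666  0.0617] [ 0.6353 -0.168   0.0642] [ 0.637  -0.1665  0.0635]
BOX [ 0.5813  0.0196 -0.0655] res [ 6.3853 -1.2837  2.6853 -2.5837  1.4706  1.5671 -2.7294  2.3671 -2.6055
 -1.6529 -0.7055 -0.9529 -2.2504  1.1696 -2.2504  1.3696]
```

```bash
sed -i 's/^BOX=.*/BOX=np.array([0.5805,0.021,-0.066])/' h.py
for i in 1; do python3 -m creep '[[0.35,-1,-1,0,0],[0.35,-1,-1,0,0],[0.35,-1,-1,0,0]]' 40; python3 -m creep '[[0.35,-1,-1,0,0],[0.35,-1,-1,0,0],[0.35,-1,-1,0,0]]'; python3 -m creep '[[0.35,-1,-1,0,0],[0.35,-1,-1,0,0],[0.35,-1,-1,0,0]]'
python3 -m creep '[[0.35,-0.8,-1,0,0.4],[0.35,-0.8,-1,0,0.7],[0.35,-0.8,-1,0,0.76],[0.35,-0.8,-1,0,0.76],[0.35,-0.8,-1,0,0.76],[0.35,-0.8,-1,0,0.76],[0.35,-0.8,-1,0,0.76],[0.35,-0.8,-1,0,0.76],[0.35,-0.8,-1,0,0.76],[0.35,-0.8,-1,0,0.76]]'; done
python3 - <<'E'
from h import *
go([.4383,.030,.081],-3.8); print(tool()[1], tool()[2]["joint_pos"], tool()[2]["force"])
E
```

```text
time_s: 2.5
tool_pos: [0.3162, 0.429, 0.2312]
orientation: [0.692, 3.064, -0.001]
force: [-0.2, -0.4, -0.1]
grip_width: 0.0442
finger_force: 0.0
time_s: 2.8
tool_pos: [0.3638, 0.2955, 0.2316]
orientation: [0.693, 3.064, -0.0]
force: [0.6, 0.0, 0.3]
grip_width: 0.0296
finger_force: 0.0
time_s: 3.1
tool_pos: [0.4114, 0.1621, 0.2317]
orientation: [0.694, 3.063, 0.0]
force: [0.1, 0.1, -0.7]
grip_width: 0.0299
finger_force: 0.0
time_s: 4.1
tool_pos: [0.4399, 0.0396, 0.2315]
orientation: [2.292, 2.148, 0.0]
force: [0.2, -0.1, -0.4]
grip_width: 0.03
finger_force: 0.0
t 4.1 tcp [0.4399 0.0396 0.2315] shift [-0.0964 -0.0102  1.5045] turn 0.000985021384505084
[[ 0.0647  0.9979  0.0003]
 [ 0.9979 -0.0647 -0.0001]
 [-0.0001  0.0003 -1.    ]] [-0.1643  0.2813  1.8726 -0.      0.9873 -0.0995] [ 0.1908 -0.1473 -0.444 ]
```

```bash
python3 -m creep '[[0.35,-0.1,-0.01,0.5,0],[0.35,-0.1,-0.01,1,0],[0.35,-0.1,-0.01,1,0]]'
python3 -m creep '[[0.35,0,0,0.25,0],[0.35,0,0,0.5,0],[0.35,0,0,0.5,0],[0,0,0,0.5,0],[0,0,0,0.5,0],[0,0,0,0.5,0],[0,0,0,0.5,0],[0,0,0,0.5,0]]' 30
python3 - <<'E'
from h import *
d=imaging.get_image("side"); cv2.imwrite("pics/s1.png",cv2.resize(d["color"][130:270,230:410],None,fx=4,fy=4))
p,R,o=tool();print(p,w2b(p),o["force"])
E
```

```text
time_s: 4.4
tool_pos: [0.4336, 0.0302, 0.1259]
orientation: [-2.285, -2.138, 0.014]
force: [-0.4, -0.1, 0.1]
grip_width: 0.0298
finger_force: 0.0
time_s: 5.2
tool_pos: [0.4362, 0.0299, 0.0829]
orientation: [-2.293, -2.145, 0.003]
force: [-5.4, -1.5, 2.6]
grip_width: 0.0106
finger_force: 29.7
[0.4362 0.0299 0.0829] [-0.1446 -0.0006  0.0829] [-5.6438 -0.9463  2.6939]
```

View pics/s1.png

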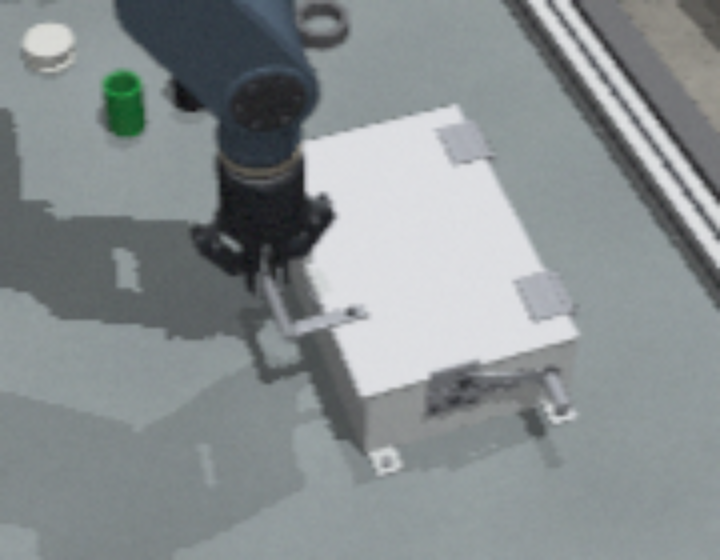

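The side crop shows the fingers closed on the middle of the bar, around (270,275) in the crop. Next I tabulate the arc.

```bash
python3 -c "
import numpy as np
for t in np.arange(0,1.46,.05):
  a=t+.012; print('%.2f y %.3f z %.3f'%(t,2.44*(np.cos(.012)-np.cos(a)),-2.44*(np.sin(a)-np.sin(.012))))"
```

```text
0.00 y 0.000 z -0.000
0.05 y 0.005 z -0.122
0.10 y 0.015 z -0.243
0.15 y 0.032 z -0.364
0.20 y 0.054 z -0.484
0.25 y 0.083 z -0.603
0.30 y 0.118 z -0.720
0.35 y 0.158 z -0.835
0.40 y 0.204 z -0.948
0.45 y 0.256 z -1.058
0.50 y 0.313 z -1.166
0.55 y 0.375 z -1.271
0.60 y 0.443 z -1.373
0.65 y 0.515 z -1.471
0.70 y 0.593 z -1.565
0.75 y 0.675 z -1.655
0.80 y 0.761 z -1.741
0.85 y 0.852 z -1.823
0.90 y 0.946 z -1.900
0.95 y 1.044 z -1.972
1.00 y 1.146 z -2.040
1.05 y 1.251 z -2.102
1.10 y 1.359 z -2.158
1.15 y 1.470 z -2.210
1.20 y 1.583 z -2.255
1.25 y 1.698 z -2.295
1.30 y 1.815 z -2.329
1.35 y 1.934 z -2.358
1.40 y 2.054 z -2.380
1.45 y 2.175 z -2.396
```

```bash
python3 -m creep '[[0,-0.02,-0.02,0,0],[0,-0.02,-0.015,-0.12,0],[0,-0.02,-0.005,-0.243,0],[0,-0.02,0.012,-0.364,0],[0,-0.02,0.034,-0.484,0],[0,-0.02,0.063,-0.603,0],[0,-0.02,0.098,-0.72,0],[0,-0.02,0.138,-0.835,0],[0,-0.02,0.184,-0.948,0]]' 25
python3 -m creep '[[0,0,0.052,-0.11,0],[0,0,0.109,-0.218,0],[0,0,0.171,-0.323,0],[0,0,0.239,-0.425,0],[0,0,0.311,-0.523,0],[0,0,0.389,-0.617,0],[0,0,0.471,-0.707,0],[0,0,0.557,-0.793,0],[0,0,0.557,-0.793,0]]'
python3 - <<'E'
from h import *
p,R,o=tool();q=w2b(p);print(q,o["force"],"angle",np.arctan2(q[2]+.0165-.094,.0995-q[0])-.012)
E
```

```text
time_s: 6.15
tool_pos: [0.4556, 0.0284, 0.1777]
orientation: [-2.295, -2.142, -0.004]
force: [0.5, 6.0, -4.6]
grip_width: 0.0106
finger_force: 27.7
time_s: 7.05
tool_pos: [0.5087, 0.0247, 0.258]
orientation: [-2.29, -2.141, 0.003]
force: [-9.3, 3.7, 6.3]
grip_width: 0.0109
finger_force: 27.4
[-0.0719 -0.0011  0.258 ] [-9.3298  3.7293  6.3155] angle 0.799365291102712
```

```bash
python3 -m creep '[[0,0.015,-0.025,-0.025,0],[0,0.015,0.02,-0.065,0],[0,0.015,0.066,-0.107,0],[0,0.015,0.112,-0.145,0],[0,0.015,0.16,-0.184,0],[0,0.015,0.21,-0.22,0],[0,0.015,0.26,-0.256,0],[0,0.015,0.312,-0.29,0],[0,0.015,0.364,-0.324,0],[0,0.015,0.416,-0.355,0],[0,0.015,0.416,-0.355,0]]'
python3 - <<'E'
from h import *
p,R,o=tool();q=w2b(p);print(q,o["force"],"angle",np.arctan2(q[2]+.0165-.094,.0995-q[0])-.012)
E
```

```text
time_s: 8.15
tool_pos: [0.5532, 0.0215, 0.2934]
orientation: [-2.295, -2.145, 0.001]
force: [-7.7, 1.5, 9.7]
grip_width: 0.0106
finger_force: 27.3
[-0.0273 -0.0013  0.2934] [-7.6934  1.5204  9.7322] angle 1.0278139744536934
```

```bash
python3 -m creep '[[0,0.01,-0.02,-0.035,0],[0,0.01,-0.02,-0.035,0],[0,0.01,-0.02,-0.035,0]]'
python3 - <<'E'
from h import *
p,R,o=tool();q=w2b(p);print(q,o["force"],"angle",np.arctan2(q[2]+.0165-.094,.0995-q[0])-.012)
E
```

```text
time_s: 8.45
tool_pos: [0.5537, 0.0215, 0.2942]
orientation: [2.293, 2.142, 0.003]
force: [5.0, -3.0, -8.8]
grip_width: 0.0108
finger_force: 25.5
[-0.0267 -0.0012  0.2942] [ 4.9769 -3.0313 -8.7839] angle 1.0313683649376608
```

```bash
python3 -m creep '[[0,-0.005,0.04,0,0],[0,-0.005,0.072,-0.02,0],[0,-0.005,0.105,-0.037,0],[0,-0.005,0.137,-0.053,0],[0,-0.005,0.17,-0.069,0],[0,-0.005,0.203,-0.085,0],[0,-0.005,0.236,-0.1,0],[0,-0.005,0.27,-0.116,0],[0,-0.005,0.27,-0.116,0]]'
cat >> h.py <<'E'
def feel(n=1):
    p,R,o=tool();q=w2b(p);a=np.arctan2(q[2]+.0145-.094,.0995-q[0])
    th=a-.012; f=R.T@np.array(o["force"]); F=np.array([f[1],-f[2]])
    print("angle",th,"r",np.hypot(q[2]+.0145-.094,.0995-q[0]),"radial out",F@[-np.cos(a),np.sin(a)],"tang up",F@[np.sin(a),np.cos(a)],"side",f[0],"yz out dir",-np.cos(a),-np.sin(a),"up dir",np.sin(a),-np.cos(a))
E
python3 -c "
from h import *
feel()"
```

```text
time_s: 9.35
tool_pos: [0.5791, 0.0198, 0.3074]
orientation: [2.294, 2.144, 0.001]
force: [-4.4, -3.1, 5.8]
grip_width: 0.0108
finger_force: 27.0
angle 1.1421511236916488 r 0.24918072220046025 radial out 6.994917470391453 tang up -1.4433621092216042 side -3.4313223434031896 yz out dir -0.40469493626115055 -0.9144517529998962 up dir 0.9144517529998962 -0.40469493626115055
```

```bash
python3 -m creep '[[0,-0.007,0.018,-0.022,0],[0,-0.007,0.041,-0.031,0],[0,-0.007,0.063,-0.04,0],[0,-0.007,0.085,-0.049,0],[0,-0.007,0.085,-0.049,0]]'
python3 -c "
from h import *
feel()"
```

```text
time_s: 9.85
tool_pos: [0.5874, 0.0192, 0.3111]
orientation: [2.295, 2.145, 0.002]
force: [-2.2, 0.0, 1.5]
grip_width: 0.0104
finger_force: 26.5
angle 1.1790020227661087 r 0.2494218871124289 radial out 2.2608747949612686 tang up -1.489013028205043 side -0.11617577584432463 yz out dir -0.3707294389932076 -0.9287409127758837 up dir 0.9287409127758837 -0.3707294389932076
```

```bash
python3 -m creep '[[0,0,0.023,-0.009,0],[0,0,0.046,-0.017,0],[0,0,0.046,-0.017,0]]'
python3 -c "
from h import *
feel()"
python3 -m creep '[[0,0,0.023,-0.008,0],[0,0,0.023,-0.008,0]]'
python3 -c "
from h import *
feel()"
```

```text
time_s: 10.15
tool_pos: [0.5921, 0.0188, 0.3131]
orientation: [2.295, 2.145, 0.002]
force: [-2.9, 1.1, 2.8]
grip_width: 0.0103
finger_force: 26.6
angle 1.1991828797864088 r 0.24955157933551844 radial out 3.707630747056639 tang up -1.8235961076986837 side 0.9373914231161251 yz out dir -0.3519124332481861 -0.9360329264108934 up dir 0.9360329264108934 -0.3519124332481861
time_s: 10.35
tool_pos: [0.5944, 0.0187, 0.3138]
orientation: [2.295, 2.145, 0.002]
force: [-2.4, 1.0, 4.4]
grip_width: 0.0106
finger_force: 26.7
angle 1.208876626492088 r 0.24941213254666936 radial out 4.950730540963642 tang up -0.8303628555380955 side 0.8395271105956966 yz out dir -0.34282237500563123 -0.9394002444088986 up dir 0.9394002444088986 -0.34282237500563123
```

```bash
for k in 1; do python3 -m creep '[[0,0,0.02,-0.015,0],[0,0,0.02,-0.015,0]]' | grep -E 'force:'
python3 -c "
from h import *
feel()"
python3 -m creep '[[0,0,0.022,-0.008,0],[0,0,0.022,-0.008,0]]'| grep -E 'force:'
python3 -c "
from h import *
feel()"; done
```

```text
force: [-1.2, 2.6, 0.8]
finger_force: 26.4
angle 1.2171069396886907 r 0.2494681076035698 radial out 1.1863955238133497 tang up -1.0410119324817553 side 2.499551417674682 yz out dir -0.3350792930687137 -0.9421899316786245 up dir 0.9421899316786245 -0.3350792930687137
force: [-0.8, 3.0, -1.7]
finger_force: 26.3
angle 1.2255505983697181 r 0.24951891497731346 radial out -1.2439848044421937 tang up -1.523383844014621 side 2.919564290296705 yz out dir -0.32711191267421846 -0.9449856065499699 up dir 0.9449856065499699 -0.32711191267421846
```

```bash
for k in 1; do python3 -m creep '[[0,0.004,0.022,-0.006,0],[0,0.004,0.022,-0.006,0]]' | grep -E 'force:'
python3 -c "
from h import *
feel()"
python3 -m creep '[[0,0,0.022,-0.007,0],[0,0,0.022,-0.007,0]]'| grep -E 'force:'
python3 -c "
from h import *
feel()"; done
```

```text
force: [-0.5, 0.7, -1.1]
finger_force: 26.2
angle 1.236024039466765 r 0.2496375262811717 radial out -0.8531662121552059 tang up -0.848570668551291 side 0.7049836512641277 yz out dir -0.31719690175425636 -0.9483597026010229 up dir 0.9483597026010229 -0.31719690175425636
force: [-0.4, 2.2, -1.4]
finger_force: 26.2
angle 1.2450049232223068 r 0.2496614148769401 radial out -1.1604270686869813 tang up -0.9894557330214465 side 2.11618350600783 yz out dir -0.30866711612535225 -0.9511701274865912 up dir 0.9511701274865912 -0.30866711612535225
```

```bash
for k in 1; do python3 -m creep '[[0,0.004,0.02,-0.006,0],[0,0.004,0.02,-0.006,0]]' | grep -E 'force:'
python3 -c "
from h import *
feel()"
python3 -m creep '[[0,0,0.02,-0.006,0],[0,0,0.02,-0.006,0]]'| grep -E 'force:'
python3 -c "
from h import *
feel()"; done
```

```text
force: [-0.6, -0.6, -1.9]
finger_force: 26.1
angle 1.2540124273294773 r 0.24980502206882968 radial out -1.6360909455285617 tang up -1.100247719924747 side -0.6724115183146308 yz out dir -0.30008704136274617 -0.9539118238108559 up dir 0.9539118238108559 -0.30008704136274617
force: [-0.9, -1.1, -1.1]
finger_force: 26.1
angle 1.262067543332075 r 0.24979361607726316 radial out -0.8078332974767093 tang up -1.0558919379656595 side -1.16898379755115 yz out dir -0.29239351855468343 -0.9562980865332796 up dir 0.9562980865332796 -0.29239351855468343
```

```bash
python3 -c "
from h import *
for t in ('knee_knob','stay_end','lid_bar'):
    X,o=tri(t); print(t,X,[w2b(x) for x in o], w2b(X) if X is not None else '')
"
```

```text
knee_knob [ 0.6146 -0.1668  0.1175] [array([ 0.0449, -0.185 ,  0.1176]), array([ 0.0478, -0.1856,  0.117 ])] [ 0.0464 -0.1852  0.1175]
stay_end [ 0.6286 -0.1448  0.2048] [array([ 0.0577, -0.1594,  0.2012]), array([ 0.0616, -0.1631,  0.2041])] [ 0.0589 -0.1623  0.2048]
lid_bar [0.5837 0.2519 0.1634] [array([ 0.028 , -0.0022,  0.3267]), array([-0.1224,  0.337 ,  0.0021])] [-0.012   0.2307  0.1634]
```

```bash
python3 -m creep '[[0,0,0.024,-0.007,0],[0,0,0.047,-0.013,0],[0,0,0.07,-0.019,0],[0,0,0.07,-0.019,0]]' | grep -E 'force:'
python3 -c "
from h import *
feel()"
python3 -m creep '[[0,0,0.022,-0.006,0],[0,0,0.022,-0.006,0]]'| grep -E 'force:'
python3 -c "
from h import *
feel()
for t in ('knee_knob','stay_end'):
    X,o=tri(t); print(t,w2b(X) if X is not None else '')"
```

```text
force: [-2.5, -4.4, 1.5]
finger_force: 26.2
angle 1.2923085136018209 r 0.2500438363664947 radial out 1.9708140763151942 tang up -1.7088586027306292 side -4.540010581488495 yz out dir -0.2633448550955682 -0.9647017608021115 up dir 0.9647017608021115 -0.2633448550955682
force: [-2.1, -4.1, 2.3]
finger_force: 26.2
angle 1.3010317901611792 r 0.2500771413781562 radial out 2.701065696055812 tang up -1.1539233577465744 side -4.280148157567598 yz out dir -0.2549195819441947 -0.9669622571441954 up dir 0.9669622571441954 -0.2549195819441947
knee_knob [ 0.0443 -0.1833  0.1193]
stay_end [ 0.0677 -0.1604  0.1957]
```

```bash
python3 -m creep '[[0,-0.008,0.022,-0.008,0],[0,-0.008,0.044,-0.014,0],[0,-0.008,0.044,-0.014,0]]' | grep -E 'force:'
python3 -c "
from h import *
feel()"
python3 -m creep '[[0,0,0.02,-0.005,0],[0,0,0.02,-0.005,0]]'| grep -E 'force:'
python3 -c "
from h import *
feel()
for t in ('knee_knob','stay_end'):
    X,o=tri(t); print(t,w2b(X) if X is not None else '')"
```

```text
force: [-1.8, -2.8, 2.6]
finger_force: 26.2
angle 1.3197925314197616 r 0.2501759364807093 radial out 2.950530502471775 tang up -0.9286024460859568 side -2.944528782204426 yz out dir -0.23673485725348847 -0.9715742932792996 up dir 0.9715742932792996 -0.23673485725348847
force: [-2.6, -1.8, 2.4]
finger_force: 26.3
angle 1.3268958371511348 r 0.250207305871429 radial out 2.95110332450678 tang up -1.847036304303092 side -2.020464405071877 yz out dir -0.22982755361002533 -0.9732313679704487 up dir 0.9732313679704487 -0.22982755361002533
knee_knob [ 0.0417 -0.1842  0.1239]
stay_end [ 0.0693 -0.1626  0.2064]
```

```bash
python3 -m creep '[[0,-0.004,0.022,-0.007,0],[0,-0.004,0.044,-0.011,0],[0,-0.004,0.044,-0.011,0]]' | grep -E 'force:'
python3 -c "
from h import *
feel()"
python3 -m creep '[[0,0,0.016,-0.004,0],[0,0,0.016,-0.004,0]]'| grep -E 'force:'
python3 -c "
from h import *
feel()
for t in ('knee_knob','stay_end'):
    X,o=tri(t); print(t,w2b(X) if X is not None else '')"
```

```text
force: [-2.4, 1.4, 4.2]
finger_force: 26.6
angle 1.3451358995793814 r 0.2500871744679691 radial out 4.600978189876134 tang up -1.5117878261613051 side 1.266761427415259 yz out dir -0.2120385062822513 -0.9772613119599034 up dir 0.9772613119599034 -0.2120385062822513
force: [-2.1, 1.8, 4.3]
finger_force: 26.6
angle 1.3506773825440561 r 0.25010743292553367 radial out 4.655885970360668 tang up -1.2782961891852898 side 1.6092317443491806 yz out dir -0.20661980145194792 -0.9784213088685045 up dir 0.9784213088685045 -0.20661980145194792
knee_knob 
stay_end
```

```bash
python3 -m creep '[[0,0,0.018,-0.013,0],[0,0,0.018,-0.013,0]]' | grep -E 'force:'
python3 -c "
from h import *
feel()"
python3 -m creep '[[0,0,0.016,-0.004,0],[0,0,0.016,-0.004,0]]'| grep -E 'force:'
python3 -c "
from h import *
feel()
for t in ('knee_knob','stay_end'):
    X,o=tri(t); print(t,X,[w2b(x) for x in o])"
```

```text
force: [-1.0, 5.1, 0.7]
finger_force: 26.2
angle 1.3575280930490186 r 0.2502387059394967 radial out 0.9319327806743434 tang up -1.172868732069519 side 5.046344452072869 yz out dir -0.1999121241975622 -0.9798138305815133 up dir 0.9798138305815133 -0.1999121241975622
force: [0.3, 5.0, -0.6]
finger_force: 26.1
angle 1.364055265691738 r 0.25024937481440196 radial out -0.5422880119092849 tang up -0.19105346477978255 side 4.972740925676191 yz out dir -0.19351249706799845 -0.9810978103525193 up dir 0.9810978103525193 -0.19351249706799845
knee_knob [ 0.5527 -0.1499  0.1411] [array([-0.0354, -0.0765,  0.0031]), array([ 0.042 , -0.184 ,  0.1268])]
stay_end [ 0.6409 -0.1454  0.2067] [array([ 0.0733, -0.1593,  0.2029]), array([ 0.0702, -0.1615,  0.2103])]
```

```bash
python3 -m creep '[[0,0.008,0.018,-0.003,0],[0,0.008,0.018,-0.003,0]]' | grep -E 'force:'
python3 -c "
from h import *
feel()"
python3 -m creep '[[0,0,0.016,-0.003,0],[0,0,0.016,-0.003,0]]'| grep -E 'force:'
python3 -c "
from h import *
feel()
for t in ('knee_knob','stay_end'):
    X,o=tri(t); print(t,X,[w2b(x) for x in o])"
```

```text
force: [-0.5, 2.3, -1.0]
finger_force: 25.9
angle 1.3717961138879116 r 0.25028865302720327 radial out -0.8640218840592784 tang up -0.8077618509647515 side 2.302312814308756 yz out dir -0.18591224602101974 -0.9825663523545979 up dir 0.9825663523545979 -0.18591224602101974
force: [-0.1, 2.5, -3.4]
finger_force: 25.7
angle 1.3791283464586497 r 0.2504310571980046 radial out -3.267474747698967 tang up -0.9031394367732769 side 2.507994446067452 yz out dir -0.1787029081119141 -0.9839030798977838 up dir 0.9839030798977838 -0.1787029081119141
knee_knob [ 0.5576 -0.117   0.4814] [array([0.0559, 0.001 , 0.3367]), array([ 0.0348, -0.1836,  0.1272])]
stay_end [ 0.6444 -0.1427  0.2022] [array([ 0.0738, -0.1596,  0.2029]), array([ 0.0742, -0.1587,  0.2067])]
```

```bash
python3 -m creep '[[0,0,0.018,0.002,0],[0,0,0.018,0.002,0]]' | grep -E 'force:'
python3 -c "
from h import *
feel()"
python3 -m creep '[[0,0,0.016,-0.002,0],[0,0,0.016,-0.002,0]]'| grep -E 'force:'
python3 -c "
from h import *
feel()
for t in ('knee_knob','stay_end'):
    X,o=tri(t); print(t,X,[w2b(x) for x in o])"
```

```text
force: [0.2, 2.2, -4.2]
finger_force: 25.6
angle 1.3853920538604658 r 0.2504666151927183 radial out -4.17531542244468 tang up -0.6539308719537236 side 2.1998711785071747 yz out dir -0.17253656180051524 -0.9850031141281012 up dir 0.9850031141281012 -0.17253656180051524
force: [0.2, 1.4, -3.7]
finger_force: 25.6
angle 1.3933604700536801 r 0.25054371326381564 radial out -3.6939733377374195 tang up -0.4771019032563139 side 1.4121604375771561 yz out dir -0.1646822524651081 -0.9863466711674037 up dir 0.9863466711674037 -0.1646822524651081
knee_knob [ 0.6013 -0.1636  0.1268] [array([ 0.0319, -0.1854,  0.1306]), array([ 0.0323, -0.1825,  0.1288])]
stay_end [ 0.646  -0.1456  0.2056] [array([ 0.0748, -0.1625,  0.2066]), array([ 0.0772, -0.1621,  0.2072])]
```

```bash
python3 -m creep '[[0,0,0.015,0.002,0],[0,0,0.015,0.002,0]]' | grep -E 'force:'
python3 -c "
from h import *
feel()"
python3 -m creep '[[0,0,0.013,-0.002,0],[0,0,0.013,-0.002,0]]'| grep -E 'force:'
python3 -c "
from h import *
feel()
for t in ('knee_knob','stay_end'):
    X,o=tri(t); print(t,X,[w2b(x) for x in o])"
```

```text
force: [-0.4, 0.9, 0.7]
finger_force: 25.9
angle 1.3993434230840434 r 0.25053559813340875 radial out 0.7589750013659222 tang up -0.34674011931532134 side 0.8867409737726913 yz out dir -0.15877807441479833 -0.9873142980252685 up dir 0.9873142980252685 -0.15877807441479833
force: [-2.7, -0.6, 2.6]
finger_force: 26.1
angle 1.401014090410221 r 0.2505288312898752 radial out 2.999308910814479 tang up -2.250474171975241 side -0.7887968762224078 yz out dir -0.15712837985871758 -0.9875781853822889 up dir 0.9875781853822889 -0.15712837985871758
knee_knob [ 0.5922 -0.1654  0.1356] [array([ 0.023 , -0.187 ,  0.1382]), array([ 0.0238, -0.185 ,  0.1372])]
stay_end [ 0.6473 -0.1423  0.2023] [array([ 0.0765, -0.1611,  0.2057]), array([ 0.076 , -0.1578,  0.2073])]
```

```bash
python3 -m creep '[[0,0,0.008,-0.001,0],[0,0,0.008,-0.001,0]]' | grep -E 'force:'
python3 -c "
from h import *
feel()
for t in ('knee_knob',):
    X,o=tri(t); print(t,X,[w2b(x) for x in o])"
```

```text
force: [-4.8, -0.7, 5.7]
finger_force: 26.5
angle 1.4044792281707386 r 0.250480631540764 radial out 6.328576070806008 tang up -3.841228492260201 side -1.052307965322865 yz out dir -0.1537053489119633 -0.9881167267665555 up dir 0.9881167267665555 -0.1537053489119633
knee_knob [ 0.5892 -0.1657  0.1386] [array([ 0.0198, -0.1847,  0.1374]), array([ 0.0224, -0.1861,  0.139 ])]
```

```bash
python3 -m creep '[[0,0,-0.01,-0.01,0],[0,0,-0.02,-0.008,0],[0,0,-0.02,-0.008,0],[0,0,-0.02,-0.008,0]]' | grep -E 'force:'
python3 -c "
from h import *
feel()"
python3 -m creep '[[0,0,-0.01,0.001,0],[0,0,-0.02,0.002,0],[0,0,-0.02,0.002,0]]'| grep -E 'force:'
python3 -c "
from h import *
feel()
for t in ('knee_knob',):
    X,o=tri(t); print(t,X,[w2b(x) for x in o])"
```

```text
force: [-2.4, -1.0, -1.5]
finger_force: 25.9
angle 1.399391030155701 r 0.2505566888554805 radial out -1.161412616333678 tang up -2.505576978310326 side -1.190139852760139 yz out dir -0.15873107109235132 -0.9873218558655911 up dir 0.9873218558655911 -0.15873107109235132
force: [-0.8, -2.2, -3.5]
finger_force: 25.6
angle 1.3899517455961914 r 0.25055696698373664 radial out -3.342762667897675 tang up -1.2644495317669804 side -2.2678915249512333 yz out dir -0.16804347322183236 -0.9857795854589114 up dir 0.9857795854589114 -0.16804347322183236
knee_knob [ 0.5859 -0.1655  0.1433] [array([ 0.0208, -0.1838,  0.1401]), array([ 0.0162, -0.1854,  0.1413])]
```

```bash
python3 -m creep '[[0,0,-0.01,0.008,0],[0,0,-0.015,0.009,0],[0,0,-0.015,0.009,0]]' | grep -E 'force:'
python3 -c "
from h import *
feel()
for t in ('knee_knob',):
    X,o=tri(t); print(t,X,[w2b(x) for x in o])"
python3 -m creep '[[0,0,-0.01,0.002,0],[0,0,-0.01,0.002,0]]'| grep -E 'force:'
python3 -c "
from h import *
feel()
for t in ('knee_knob',):
    X,o=tri(t); print(t,X,[w2b(x) for x in o])"
```

```text
force: [-0.9, -3.4, -4.8]
finger_force: 25.6
angle 1.3840287493672672 r 0.25053708112613704 radial out -4.55742376032526 tang up -1.5289064566218478 side -3.4832179682209454 yz out dir -0.17387926021772002 -0.9847669789681914 up dir 0.9847669789681914 -0.17387926021772002
knee_knob None [array([ 0.0188, -0.1856,  0.138 ])]
force: [-0.6, -2.9, -2.5]
finger_force: 25.6
angle 1.3799751623106233 r 0.25054233481494337 radial out -2.4096041489032136 tang up -0.857874755002284 side -2.959610681768473 yz out dir -0.1778696594129664 -0.9840540555580853 up dir 0.9840540555580853 -0.1778696594129664
knee_knob [ 0.5843 -0.1611  0.1388] [array([ 0.0142, -0.1835,  0.142 ]), array([ 0.0161, -0.1813,  0.1405])]
```

```bash
python3 -m creep '[[0,0,-0.01,0.002,0],[0,0,-0.01,0.002,0]]' | grep -E 'force:'
python3 -c "
from h import *
feel()"
python3 -m creep '[[0,0,-0.01,0.002,0],[0,0,-0.01,0.002,0]]'| grep -E 'force:'
python3 -c "
from h import *
feel()
d=imaging.get_image('side'); cv2.imwrite('pics/s2.png',cv2.resize(d['color'][120:270,250:400],None,fx=4,fy=4))"
```

```text
force: [-0.1, -3.7, -3.7]
finger_force: 25.6
angle 1.376952737362543 r 0.25052731951869 radial out -3.66291849460732 tang up -0.4816843767449572 side -3.690823905822097 yz out dir -0.18084307198873045 -0.9835119639911244 up dir 0.9835119639911244 -0.18084307198873045
force: [1.0, -3.5, -4.0]
finger_force: 25.6
angle 1.3743364236831792 r 0.25052278657600086 radial out -4.154548134485489 tang up 0.42827836147996406 side -3.379392516821966 yz out dir -0.1834156259144769 -0.9830354562122369 up dir 0.9830354562122369 -0.1834156259144769
```

View pics/s2.png

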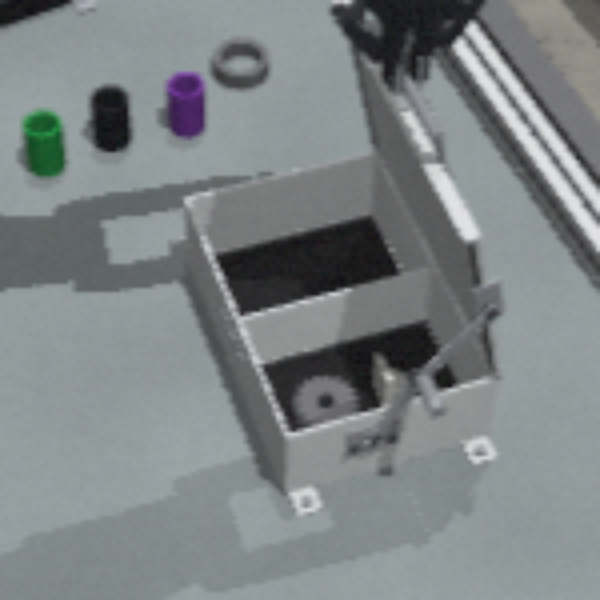

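The crop shows the lid upright, with the stay's knee at (430,390) just forward of the line from foot to pin. The bar load has gone to zero or slightly reversed, so the stay carries the lid. I release the bar.

```bash
python3 -m creep '[[0.1,0,0,0,0],[0.2,0,0,0,0],[0.3,0,0,0,0],[0.35,0,0,0,0],[0.35,0,0,0,0],[0.35,0,0,0,0]]'
python3 - <<'E'
from h import *
for t in ('knee_knob','lid_bar','stay_end'):
    X,o=tri(t); print(t,X,[w2b(x) for x in o])
E
```

```text
time_s: 21.4
tool_pos: [0.6332, 0.0165, 0.3258]
orientation: [-2.295, -2.145, -0.001]
force: [-1.0, 0.4, -0.1]
grip_width: 0.0297
finger_force: 0.0
knee_knob [ 0.5797 -0.1642  0.1452] [array([ 0.0128, -0.1832,  0.1426]), array([ 0.0118, -0.1854,  0.1395])]
lid_bar [0.6365 0.0196 0.3316] [array([ 0.0536, -0.0006,  0.3347]), array([0.0567, 0.002 , 0.3334])]
stay_end [ 0.6442 -0.1449  0.2012] [array([ 0.0757, -0.1627,  0.2028]), array([ 0.0712, -0.1599,  0.2092])]
```

```bash
python3 -m creep '[[0.35,0,0,-0.2,0],[0.35,0,0,-0.5,0],[0.35,0,0,-0.7,0],[0.35,0,0,-0.7,0]]'|head -2
python3 -m creep '[[0.35,0.3,-0.4,0,0],[0.35,0.6,-0.8,0,0],[0.35,0.9,-1,0,0],[0.35,1,-1,0,0]]'|head -2
python3 -m creep '[[0.8,0.4,-0.3,0.3,0],[0.8,0.8,-0.6,0.6,0],[0.8,1,-0.75,0.9,0],[0.8,1,-0.75,0.9,0]]'|head -2
python3 -m creep '[[0.8,0.4,0,0,-0.2],[0.8,0.8,0,0,-0.4],[0.8,1,0,0,-0.6],[0.8,1,0,0,-0.9],[0.8,1,0,0,-0.9],[0.8,1,0,0,-0.9],[0.8,1,0,0,-0.9],[0.8,1,0,0,-0.9],[0.8,1,0,0,-0.9],[0.8,1,0,0,-0.9]]' 30
python3 - <<'E'
from h import *
p,R,o=tool()
X,oo=tri("sleeve",np.array([.4815,.367,0]),.03); print(X,oo)
go([.4815,.367,.028]); go([.4815,.367,.15])
X,oo=tri("knee_knob"); print(X,[w2b(x) for x in oo])
print(o["joint_pos"],R)
E
```

```text
time_s: 22.4
tool_pos: [0.6349, 0.0159, 0.3993]
time_s: 22.8
tool_pos: [0.5367, 0.1253, 0.3948]
time_s: 23.2
tool_pos: [0.4667, 0.2291, 0.3004]
time_s: 24.2
tool_pos: [0.4803, 0.3266, 0.3051]
orientation: [0.347, 3.122, -0.001]
force: [-0.3, -0.2, -0.4]
grip_width: 0.0684
finger_force: 0.0
[ 0.4804  0.3649 -0.001 ] [array([ 0.4804,  0.366 , -0.002 ]), array([ 0.4806,  0.3646, -0.    ])]
t 24.4 tcp [0.4798 0.3268 0.3053] shift [0.0742 0.3961 2.7724] 
t 24.4 tcp [0.4798 0.3268 0.3053] shift [0.074  0.3957 1.5524] 
[ 0.5836 -0.1644  0.1438] [array([ 0.0141, -0.1853,  0.1448]), array([ 0.0163, -0.1851,  0.1428])]
[ 0.4052  0.3909  1.4544 -0.0008  1.2961 -0.9437] [[-0.9755  0.2199  0.0004]
 [ 0.2199  0.9755 -0.0006]
 [-0.0005 -0.0005 -1.    ]]
```

```bash
python3 -m creep '[[0.8,0.075,0.385,0.3,0],[0.8,0.075,0.385,0.7,0],[0.8,0.075,0.385,1,0],[0.8,0.075,0.385,1,0]]'|head -2
python3 -m creep '[[0.8,0,0,0.4,0],[0.8,0,0,0.8,0],[0.8,0,0,0.9,0],[0.8,0,0,0.9,0]]'|head -2
python3 -m creep '[[0.8,0,0,0.3,0],[0.8,0,0,0.6,0],[0.8,0,0,0.87,0],[0.8,0,0,0.87,0],[0,0,0,0.87,0],[0,0,0,0.87,0],[0,0,0,0.87,0],[0,0,0,0.87,0],[0,0,0,0.87,0],[0,0,0,0.87,0]]' 25
```

```text
time_s: 25.0
tool_pos: [0.4771, 0.3652, 0.2011]
time_s: 25.4
tool_pos: [0.4802, 0.3663, 0.1154]
time_s: 26.4
tool_pos: [0.4822, 0.3675, 0.0315]
orientation: [0.352, 3.117, 0.005]
force: [-0.5, -0.5, 6.7]
grip_width: 0.0398
finger_force: 25.3
```

```bash
python3 -m creep '[[0,0,0,-0.1,0],[0,0,0,-0.4,0],[0,0,0,-0.8,0],[0,0,0,-1,0]]'|head -2
python3 -m creep '[[0,0,0,-0.4,0],[0,0,0,-0.5,0],[0,0,0,-0.5,0]]'
python3 - <<'E'
from h import *
t=b2w([-.048,.074,.039]); print(t); go(t)
X,oo=tri("sleeve",np.array([.4815,.367,.15]),.05); print(X,oo)
E
```

```text
time_s: 26.8
tool_pos: [0.4817, 0.3674, 0.1327]
time_s: 27.1
tool_pos: [0.4814, 0.3672, 0.1814]
orientation: [0.352, 3.117, 0.005]
force: [0.9, -0.5, -0.5]
grip_width: 0.0399
finger_force: 25.4
[0.5375 0.098  0.039 ]
t 27.1 tcp [0.4814 0.3672 0.1814] shift [-1.1401 -2.5046  1.4199] 
[0.4821 0.3681 0.1482] [array([0.4817, 0.3648, 0.151 ]), array([0.4817, 0.3685, 0.1471])]
```

```bash
python3 -m creep '[[0,-0.15,-0.3,0,0],[0,-0.35,-0.7,0,0],[0,-0.45,-1,0,0],[0,-0.45,-1,0,0]]'|head -2
python3 -m creep '[[0,-0.2,-0.4,0,0],[0,-0.4,-0.8,0,0],[0,-0.45,-1,0,0],[0,-0.45,-1,0,0]]'|head -2
python3 -m creep '[[0,-0.12,-0.25,0,0],[0,-0.24,-0.5,0,0],[0,-0.24,-0.5,0,0],[0,-0.24,-0.5,0,0]]'
python3 - <<'E'
from h import *
go(b2w([-.048,.074,.039]))
d=imaging.get_image('side'); cv2.imwrite('pics/s3.png',cv2.resize(d['color'][100:260,240:400],None,fx=4,fy=4)[:600])
print(imaging.tip_of(d,"empty_bay")[:2])
X,oo=tri("knee_knob"); print(X,[w2b(x) for x in oo])
E
```

```text
time_s: 27.7
tool_pos: [0.5012, 0.2553, 0.1767]
time_s: 28.1
tool_pos: [0.5232, 0.1495, 0.1773]
time_s: 28.5
tool_pos: [0.5352, 0.0984, 0.1778]
orientation: [-0.353, -3.12, -0.001]
force: [-0.0, -0.1, -0.3]
grip_width: 0.0398
finger_force: 25.6
t 28.5 tcp [0.5352 0.0984 0.1778] shift [-0.0263  0.0007  1.3883] 
[{'xyz': [0.538, 0.0921, 0.0046], 'conf': 0.95}, {'xyz': [0.617, -0.0674, 0.0041], 'conf': 0.31}]
[ 0.5827 -0.1658  0.1422] [array([ 0.0147, -0.1865,  0.1426]), array([ 0.0145, -0.1864,  0.1396])]
```

View pics/s3.png

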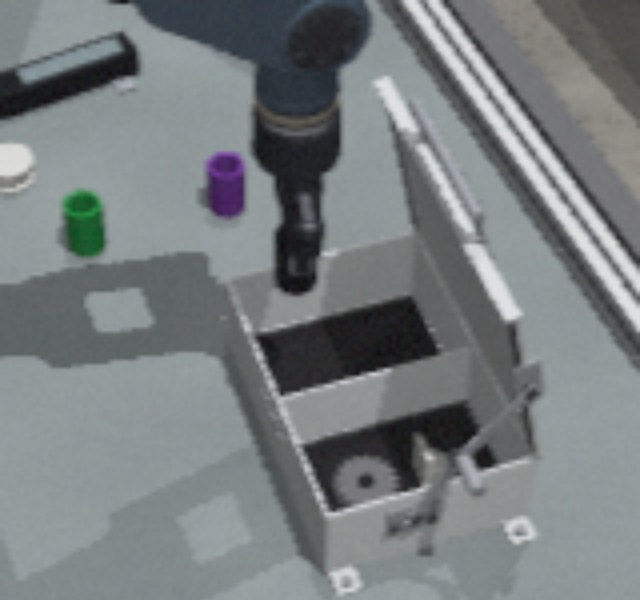

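The black sleeve hangs upright in the fingers over the left bay, its lower end at (297,285) in the crop, well clear of the lid. I lower it.

```bash
python3 -m creep '[[0,-0.02,0,0.3,0],[0,-0.02,0,0.65,0],[0,-0.02,0,0.95,0],[0,-0.02,0,0.95,0]]'|head -2
python3 -m creep '[[0,0,0,0.15,0],[0,0,0,0.28,0],[0,0,0,0.38,0],[0,0,0,0.38,0]]'
python3 -m creep '[[0,0,0,0.02,0],[0,0,0,0.04,0],[0,0,0,0.04,0]]'
```

```text
time_s: 29.2
tool_pos: [0.5344, 0.0974, 0.0803]
time_s: 29.6
tool_pos: [0.537, 0.097, 0.045]
orientation: [-0.352, -3.12, 0.0]
force: [-1.1, 0.8, -0.5]
grip_width: 0.04
finger_force: 25.6
time_s: 29.9
tool_pos: [0.5378, 0.0969, 0.0419]
orientation: [0.352, 3.121, 0.0]
force: [-0.6, 0.4, -0.9]
grip_width: 0.0398
finger_force: 25.6
```

```bash
python3 -m creep '[[0,0,0,0.02,0],[0,0,0,0.035,0],[0,0,0,0.035,0]]'
python3 -m creep '[[0,0,0,0.01,0],[0,0,0,0.02,0],[0,0,0,0.02,0]]'
```

```text
time_s: 30.2
tool_pos: [0.5375, 0.0969, 0.038]
orientation: [-0.352, -3.122, 0.0]
force: [-0.3, 0.1, -0.4]
grip_width: 0.0403
finger_force: 25.6
time_s: 30.5
tool_pos: [0.5375, 0.0969, 0.036]
orientation: [-0.352, -3.121, 0.0]
force: [0.4, 1.9, -1.2]
grip_width: 0.0396
finger_force: 25.6
```

```bash
python3 -m creep '[[0,0,0,0.01,0],[0,0,0,0.018,0],[0,0,0,0.018,0]]'
```

```text
time_s: 30.8
tool_pos: [0.5376, 0.0969, 0.0355]
orientation: [0.352, 3.121, -0.0]
force: [-2.1, -0.9, 9.2]
grip_width: 0.0399
finger_force: 26.3
```

```bash
python3 -m creep '[[0,0,0,-0.01,0],[0.3,0,0,-0.01,0],[0.6,0,0,-0.01,0],[0.6,0,0,-0.01,0],[0.6,0,0,-0.01,0],[0.6,0,0,-0.01,0]]'
python3 -m creep '[[0.6,0,0,-0.2,0],[0.6,0,0,-0.6,0],[0.6,0,0,-1,0],[0.6,0,0,-1,0]]'|head -2
python3 -m creep '[[0.6,0,0,-0.4,0],[0.6,0,0,-0.8,0],[0.6,0,0,-1,0],[0.6,0,0,-1,0]]'|head -2
python3 - <<'E'
from h import *
X,oo=tri("sleeve",np.array([.5375,.097,.01]),.05); print("sleeve",X,[w2b(x) for x in oo])
k=[]
for i in range(3):
    X,oo=tri("knee_knob"); print(X,[w2b(x) for x in oo])
print(tool()[0],tool()[2]["joint_pos"])
E
```

```text
time_s: 31.4
tool_pos: [0.5376, 0.0969, 0.0352]
orientation: [-0.352, -3.122, 0.0]
force: [-0.7, 0.3, 0.9]
grip_width: 0.0513
finger_force: 0.0
time_s: 31.8
tool_pos: [0.5414, 0.097, 0.1402]
time_s: 32.2
tool_pos: [0.5395, 0.097, 0.2381]
sleeve [ 0.5384  0.0984 -0.0002] [array([-0.0451,  0.0702,  0.0044]), array([-0.0506,  0.0751,  0.0034])]
[ 0.7126  0.0157 -0.142 ] [array([ 0.0161, -0.185 ,  0.1427]), array([ 0.1021, -0.0022,  0.0935])]
[ 0.5832 -0.1634  0.1429] [array([ 0.0163, -0.1856,  0.1452]), array([ 0.013 , -0.1834,  0.1408])]
[ 0.5825 -0.1625  0.1423] [array([ 0.0136, -0.1835,  0.1431]), array([ 0.0147, -0.1834,  0.1392])]
[0.5376 0.097  0.2353] [-0.0262  0.4168  1.6266 -0.      1.0983 -1.3721]
```

```bash
python3 -m creep '[[0.6,0.05,-0.3,0,0.1],[0.6,0.1,-0.7,0,0.3],[0.6,0.15,-1,0,0.6],[0.6,0.15,-1,0,0.9],[0.6,0.15,-1,0,0.9],[0.6,0.15,-1,0,0.9],[0.6,0.15,-1,0,0.9],[0.6,0.15,-1,0,0.9],[0.6,0.15,-1,0,0.9],[0.6,0.15,-1,0,0.9],[0.6,0.15,-1,0,0.9]]' 60
python3 - <<'E'
from h import *
go(b2w([-.0485,-.193,.128]),np.degrees(BOX[2])); print(tool()[1])
E
```

```text
time_s: 34.1
tool_pos: [0.5007, 0.0028, 0.2354]
orientation: [2.295, 2.145, 0.0]
force: [0.3, 0.7, -0.4]
grip_width: 0.051
finger_force: 0.0
t 34.1 tcp [0.5007 0.0028 0.2354] shift [-1.6951  0.3016  1.0745] turn -0.0010326129556468622
[[ 0.0676  0.9977  0.0003]
 [ 0.9977 -0.0676 -0.    ]
 [-0.      0.0003 -1.    ]]
```

```bash
python3 -m creep '[[0.6,-0.4,0,0,0],[0.6,-0.8,0,0,0],[0.6,-1,0,0,0],[0.6,-1,0,0,0]]'|head -2
python3 -m creep '[[0.6,-0.4,0.1,0,0],[0.6,-0.7,0.3,0.07,0],[0.6,-0.7,0.3,0.07,0]]'|head -2
python3 -m creep '[[0.6,0,0,0.4,0],[0.6,0,0,0.8,0],[0.6,0,0,1,0],[0.6,0,0,1,0],[0.6,0,0,1,0]]'
python3 - <<'E'
from h import *
print(w2b(tool()[0]))
d=imaging.get_image('side'); cv2.imwrite('pics/s4.png',cv2.resize(d['color'][130:270,260:420],None,fx=4,fy=4))
X,oo=tri("knee_knob"); print([w2b(x) for x in oo])
E
```

```text
time_s: 34.5
tool_pos: [0.4943, -0.0995, 0.2355]
time_s: 34.8
tool_pos: [0.5215, -0.172, 0.2281]
time_s: 35.3
tool_pos: [0.5192, -0.1679, 0.1286]
orientation: [-2.294, -2.146, -0.0]
force: [-0.1, -0.3, 0.4]
grip_width: 0.0514
finger_force: 0.0
[-0.0487 -0.1925  0.1286]
[array([ 0.0144, -0.1839,  0.1404]), array([ 0.0133, -0.1838,  0.1395])]
```

View pics/s4.png

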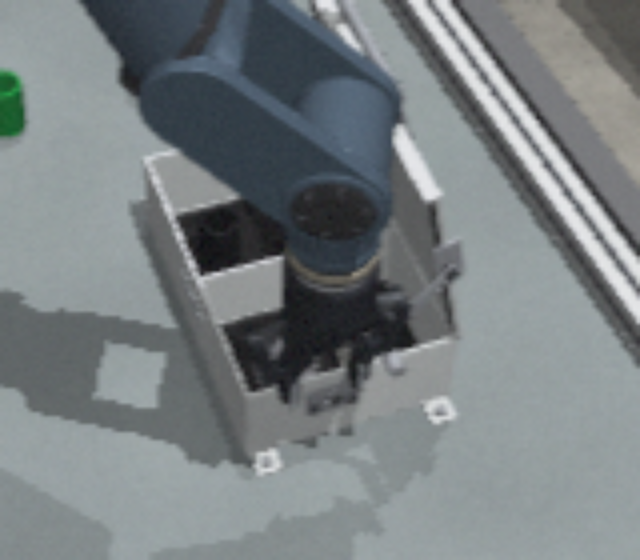

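The crop shows the gripper in front of the knob at (395,362), with the rear finger at (355,365) and a clear gap between them. I approach by feel.

```bash
python3 -m creep '[[0.6,0,0.05,0,0],[0.6,0,0.1,0,0],[0.6,0,0.1,0,0]]'|sed -n '2p;4p;5p'
python3 -m creep '[[0.6,0,0.025,0,0],[0.6,0,0.025,0,0]]'|sed -n '2p;4p;5p'
python3 -m creep '[[0.6,0,0.025,0,0],[0.6,0,0.025,0,0]]'|sed -n '2p;4p;5p'
```

```text
tool_pos: [0.5303, -0.17, 0.1287]
force: [0.3, -0.9, -0.1]
grip_width: 0.0511
tool_pos: [0.5319, -0.1698, 0.1283]
force: [-0.1, -0.3, -0.5]
grip_width: 0.0509
tool_pos: [0.5343, -0.17, 0.1283]
force: [-0.3, 0.2, 0.4]
grip_width: 0.0512
```

```bash
python3 -m creep '[[0.6,0,0.025,0,0],[0.6,0,0.025,0,0]]'|sed -n '2p;4p;5p'
python3 -m creep '[[0.6,0,0.025,0,0],[0.6,0,0.025,0,0]]'|sed -n '2p;4p;5p'
python3 -m creep '[[0.6,0,0.025,0,0],[0.6,0,0.025,0,0]]'|sed -n '2p;4p;5p'
python3 -m creep '[[0.6,0,0.025,0,0],[0.6,0,0.025,0,0]]'|sed -n '2p;4p;5p'
python3 -c "
from h import *
X,oo=tri('knee_knob'); print([w2b(x) for x in oo], w2b(tool()[0]))"
```

```text
tool_pos: [0.5368, -0.1701, 0.1283]
force: [0.2, 0.4, 0.1]
grip_width: 0.0512
tool_pos: [0.538, -0.17, 0.128]
force: [-2.8, -0.1, 0.3]
grip_width: 0.0512
tool_pos: [0.5401, -0.1699, 0.1276]
force: [-3.5, -0.5, -1.5]
grip_width: 0.0515
tool_pos: [0.543, -0.1699, 0.1277]
force: [-5.6, 0.3, -1.1]
grip_width: 0.0512
[array([ 0.0206, -0.1849,  0.1397]), array([ 0.098 , -0.4727,  0.    ])] [-0.0244 -0.1931  0.128 ]
```

```bash
python3 -m creep '[[0.6,0,0.028,0.019,0],[0.6,0,0.056,0.038,0],[0.6,0,0.083,0.059,0],[0.6,0,0.11,0.08,0],[0.6,0,0.11,0.08,0]]'|sed -n '2p;4p;5p'
python3 -c "
from h import *
X,oo=tri('knee_knob'); print([w2b(x) for x in oo], w2b(tool()[0]))
X,oo=tri('lid_bar'); print([w2b(x) for x in oo])"
```

```text
tool_pos: [0.5563, -0.1715, 0.1204]
force: [-1.5, 0.3, -0.6]
grip_width: 0.0509
[array([ 0.0345, -0.184 ,  0.1305]), array([ 0.0315, -0.1826,  0.1306])] [-0.0115 -0.1943  0.1207]
[array([ 0.0981, -0.4743,  0.001 ]), array([ 0.061 , -0.0003,  0.3358])]
```

```bash
python3 -m creep '[[0.6,0,0.027,0.026,0],[0.6,0,0.054,0.052,0],[0.6,0,0.08,0.082,0],[0.6,0,0.1,0.104,0],[0.6,0,0.1,0.104,0]]'|sed -n '2p;4p;5p'
python3 -c "
from h import *
X,oo=tri('knee_knob'); print([w2b(x) for x in oo], w2b(tool()[0]))
X,oo=tri('lid_bar'); print([w2b(x) for x in oo])"
```

```text
tool_pos: [0.5653, -0.172, 0.1093]
force: [-0.1, 0.4, -0.7]
grip_width: 0.0512
[array([ 0.042 , -0.1846,  0.1228])] [-0.0025 -0.1935  0.1096]
[array([0.0415, 0.0003, 0.3302])]
```

```bash
python3 -m creep '[[0.6,0,-0.05,0,0],[0.6,0,-0.1,0,0],[0.6,0,-0.1,0,0]]'|sed -n '2p;4p'
python3 - <<'E'
from h import *
for i in range(2):
    X,oo=tri('knee_knob'); print([w2b(x) for x in oo])
    X,oo=tri('lid_bar'); print([w2b(x) for x in oo])
d=imaging.get_image('side'); cv2.imwrite('pics/s5.png',cv2.resize(d['color'][100:270,240:420],None,fx=3.5,fy=3.5))
E
```

```text
tool_pos: [0.5538, -0.1709, 0.1098]
force: [0.2, -0.4, -0.6]
[array([ 0.0416, -0.1849,  0.1211]), array([ 0.0419, -0.184 ,  0.1205])]
[array([0.0422, 0.0005, 0.3296]), array([0.0405, 0.0022, 0.3332])]
[array([ 0.0423, -0.1817,  0.123 ]), array([ 0.0416, -0.1841,  0.1213])]
[array([ 0.0394, -0.0005,  0.3308]), array([ 0.1011, -0.0038,  0.093 ])]
```

View pics/s5.png

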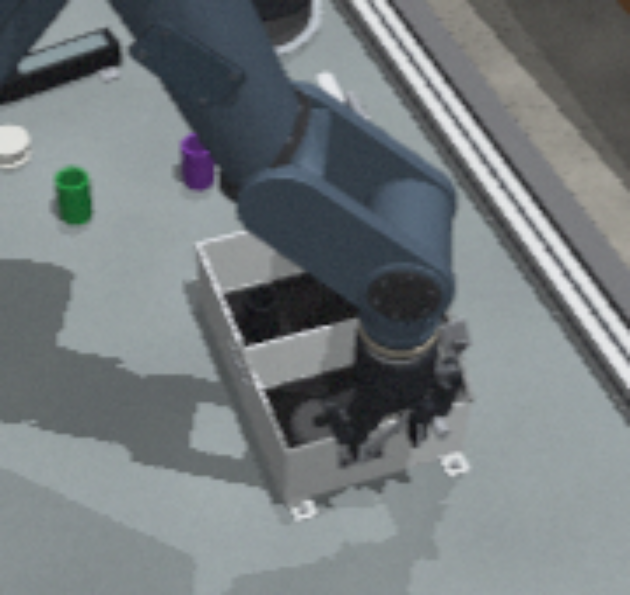

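The crop shows the knob at (440,425) staying put after I backed off. The stay is held folded by friction and the lid is still up. I move over to the bar.

```bash
python3 -m creep '[[0.6,0,-0.4,-0.1,0],[0.6,0,-0.5,-0.5,0],[0.6,0,-0.5,-0.9,0],[0.35,0,-0.5,-1,0]]'|sed -n '2p'
python3 -m creep '[[0.35,0,0,-0.4,0],[0.35,0,0,-0.8,0],[0.35,0,0,-1,0],[0.35,0,0,-1,0]]'|sed -n '2p'
python3 -m creep '[[0.35,0.2,0,-0.4,0],[0.35,0.6,0,-0.8,0],[0.35,1,0,-0.9,0],[0.35,1,0,-0.9,0]]'|sed -n '2p'
python3 -m creep '[[0.35,0.4,0.2,0,0],[0.35,0.8,0.5,0,0],[0.35,0.93,0.9,0,0],[0.35,0.93,0.9,0,0],[0.35,0.93,0.9,0,0]]'|sed -n '2p;5p'
python3 - <<'E'
from h import *
p=w2b(tool()[0]); print(p)
B=[]
for i in range(3):
    X,oo=tri('lid_bar',b2w([.041,0,.331]),.05); B+= [w2b(x) for x in oo]
print(np.array(B)); b=np.median(B,0)
go(b2w([b[0],0,b[2]-.0155]))
E
```

```text
tool_pos: [0.507, -0.1691, 0.2141]
tool_pos: [0.5069, -0.1688, 0.3129]
tool_pos: [0.5124, -0.0639, 0.4011]
tool_pos: [0.6077, 0.0184, 0.3966]
grip_width: 0.0301
[ 0.0273 -0.0008  0.3966]
[[ 0.0426 -0.0031  0.3334]
 [ 0.0416 -0.0023  0.3312]]
t 42.5 tcp [0.6078 0.0184 0.4002] shift [0.0079 0.1462 0.8341]
```

```bash
python3 -m creep '[[0.35,0,0.14,0.2,0],[0.35,0,0.14,0.4,0],[0.35,0,0.14,0.55,0],[0.35,0,0.14,0.7,0],[0.35,0,0.14,0.84,0],[0.35,0,0.14,0.84,0]]'
python3 -m creep '[[0.25,0,0,0,0],[0.2,0,0,0,0],[0.15,0,0,0,0],[0.1,0,0,0,0],[0,0,0,0,0],[0,0,0,0,0],[0,0,0,0,0]]' 25
python3 -c "
from h import *
feel();print(w2b(tool()[0]))"
```

```text
time_s: 43.1
tool_pos: [0.6206, 0.0178, 0.3137]
orientation: [-2.293, -2.142, 0.005]
force: [0.1, 0.7, 0.1]
grip_width: 0.0297
finger_force: 0.0
time_s: 43.8
tool_pos: [0.6222, 0.0176, 0.317]
orientation: [2.295, 2.144, 0.001]
force: [-0.9, -0.3, 5.5]
grip_width: 0.0111
finger_force: 24.8
angle 1.3205388171899726 r 0.24442709418847403 radial out 5.4974900782650185 tang up 0.48827119380902106 side -0.3596042709569724 yz out dir -0.23600971932717255 -0.97175069456271 up dir 0.97175069456271 -0.23600971932717255
[ 0.0418 -0.0007  0.317 ]
```

```bash
python3 -m creep '[[0,0,-0.01,-0.01,0],[0,0,-0.04,-0.003,0],[0,0,-0.071,0.004,0],[0,0,-0.118,0.017,0],[0,0,-0.165,0.031,0],[0,0,-0.165,0.031,0]]'|sed -n '2p;4p;5p'
python3 -c "
from h import *
feel()"
```

```text
tool_pos: [0.6042, 0.0189, 0.3123]
force: [1.0, -0.3, -0.4]
grip_width: 0.0106
angle 1.2443604573357905 r 0.2447731472092837 radial out -0.6879933581723922 tang up 0.8779110908668292 side -0.19853571155449495 yz out dir -0.30928004868203396 -0.9509710045460055 up dir 0.9509710045460055 -0.30928004868203396
```

```bash
python3 -m creep '[[0,0,-0.05,0.018,0],[0,0,-0.103,0.036,0],[0,0,-0.16,0.058,0],[0,0,-0.216,0.081,0],[0,0,-0.27,0.107,0],[0,0,-0.327,0.133,0],[0,0,-0.38,0.16,0],[0,0,-0.435,0.189,0],[0,0,-0.488,0.22,0],[0,0,-0.54,0.251,0],[0,0,-0.54,0.251,0]]'|sed -n '2p;4p;5p'
python3 -c "
from h import *
feel()"
```

```text
tool_pos: [0.5502, 0.0226, 0.2868]
force: [-1.2, 0.5, -1.4]
grip_width: 0.0105
angle 0.9992543944254797 r 0.2446451146578289 radial out -0.5735417688935515 tang up -1.7761238633377594 side 0.3900433727636861 yz out dir -0.5307980420649299 -0.8474983413199326 up dir 0.8474983413199326 -0.5307980420649299
```

```bash
python3 -m creep '[[0,0,-0.102,0.068,0],[0,0,-0.2,0.14,0],[0,0,-0.294,0.217,0],[0,0,-0.385,0.299,0],[0,0,-0.471,0.385,0],[0,0,-0.553,0.475,0],[0,0,-0.631,0.569,0],[0,0,-0.703,0.667,0],[0,0,-0.703,0.667,0],[0,0,-0.703,0.667,0]]'|sed -n '2p;4p;5p'
python3 -c "
from h import *
feel()"
```

```text
tool_pos: [0.4805, 0.0273, 0.2206]
force: [-0.3, 1.3, -0.0]
grip_width: 0.0108
angle 0.6031010131519504 r 0.24455652640717082 radial out 0.3016741078824176 tang up -0.27065107554596785 side 1.2294152650089076 yz out dir -0.8167151623350033 -0.577041024202014 up dir 0.577041024202014 -0.8167151623350033
```

```bash
python3 -m creep '[[0,0.005,-0.068,0.102,0],[0,0.005,-0.13,0.207,0],[0,0.005,-0.187,0.315,0],[0,0.005,-0.239,0.425,0],[0,0.005,-0.285,0.538,0],[0,0.005,-0.325,0.653,0],[0,0.005,-0.36,0.77,0],[0,0.005,-0.389,0.889,0],[0,0.005,-0.389,0.889,0],[0,0.005,-0.389,0.889,0]]'|sed -n '2p;4p;5p'
python3 -c "
from h import *
feel()"
```

```text
tool_pos: [0.4423, 0.0301, 0.1322]
force: [-3.4, -1.2, -3.2]
grip_width: 0.0108
angle 0.20585181580747747 r 0.24380612023614728 radial out 2.4928886328320123 tang up -3.829279390035441 side -1.3992387623896279 yz out dir -0.9763639946628558 -0.21613271368765713 up dir 0.21613271368765713 -0.9763639946628558
```

```bash
python3 -m creep '[[0,0,-0.02,0.07,0],[0,0,-0.035,0.14,0],[0,0,-0.045,0.2,0],[0,0,-0.05,0.26,0],[0,0,-0.054,0.32,0],[0,0,-0.057,0.38,0],[0,0,-0.058,0.43,0],[0,0,-0.059,0.46,0],[0,0,-0.059,0.46,0]]'|sed -n '2p;4p;5p'
python3 -c "
from h import *
feel()"
```

```text
tool_pos: [0.4364, 0.0306, 0.0856]
force: [-4.2, -4.0, -2.6]
grip_width: 0.0106
angle 0.012896344354106564 r 0.24396973577553244 radial out 3.889484718978699 tang up -2.751476375348656 side -4.307190016829026 yz out dir -0.9996901020263494 -0.02489377252541456 up dir 0.02489377252541456 -0.9996901020263494
```

```bash
python3 -m creep '[[0,-0.005,-0.005,0.01,0],[0,-0.005,-0.005,0.02,0],[0,-0.005,-0.005,0.03,0],[0,-0.005,-0.005,0.03,0]]'|sed -n '2p;4p;5p'
python3 -m creep '[[0,0,0,0.01,0],[0,0,0,0.02,0],[0,0,0,0.02,0]]'|sed -n '1p;2p;4p;5p'
python3 -c "
from h import *
feel()"
```

```text
tool_pos: [0.4364, 0.0305, 0.0832]
force: [-1.7, 1.7, -2.6]
grip_width: 0.0109
time_s: 49.1
tool_pos: [0.4363, 0.0305, 0.081]
force: [-1.4, 3.2, -1.6]
grip_width: 0.0107
angle -0.005732998272273868 r 0.2439818162438877 radial out 1.5721445861297996 tang up -1.586820538350735 side 3.125379132917441 yz out dir -0.9999803624089452 -0.006266960704733403 up dir 0.006266960704733403 -0.9999803624089452
```

```bash
python3 -m creep '[[0,0,0,0.01,0],[0,0,0,0.02,0],[0,0,0,0.02,0]]'|sed -n '2p;4p'
python3 -m creep '[[0,0,0,0.01,0],[0,0,0,0.02,0],[0,0,0,0.02,0]]'|sed -n '2p;4p'
```

```text
tool_pos: [0.4363, 0.0305, 0.0803]
force: [-3.4, 4.6, 12.7]
tool_pos: [0.4363, 0.0304, 0.0797]
force: [-6.1, 3.6, 28.0]
```

The lid is firmly shut. I ease off, release the bar and move away.

```bash
python3 -m creep '[[0,0,0,-0.03,0],[0,0,0,-0.03,0],[0.2,0,0,-0.03,0],[0.3,0,0,-0.03,0],[0.35,0,0,-0.03,0],[0.35,0,0,-0.03,0],[0.35,0,0,-0.03,0]]'|sed -n '1p;2p;4p;5p'
python3 -m creep '[[0.35,0,0,-0.3,0],[0.35,0,0,-0.6,0],[0.35,0,0,-1,0],[0.35,0,0,-1,0],[0.35,0,0,-1,0]]'|sed -n '1p;2p;4p'
python3 - <<'E'
from h import *
d=imaging.get_image('side'); cv2.imwrite('pics/s6.png',cv2.resize(d['color'][100:270,230:410],None,fx=3.5,fy=3.5))
for t in ('lid_bar','knee_knob'):
    X,oo=tri(t); print(t,X,oo)
E
```

```text
time_s: 50.4
tool_pos: [0.4365, 0.0301, 0.08]
force: [0.6, -0.1, 0.4]
grip_width: 0.03
time_s: 50.9
tool_pos: [0.4367, 0.0301, 0.1808]
force: [-0.5, 0.8, 0.3]
lid_bar None [array([0.4387, 0.0296, 0.0957])]
knee_knob [ 0.6352 -0.1676  0.0663] [array([ 0.6332, -0.1678,  0.0672]), array([ 0.6365, -0.1679,  0.068 ])]
```

View pics/s6.png

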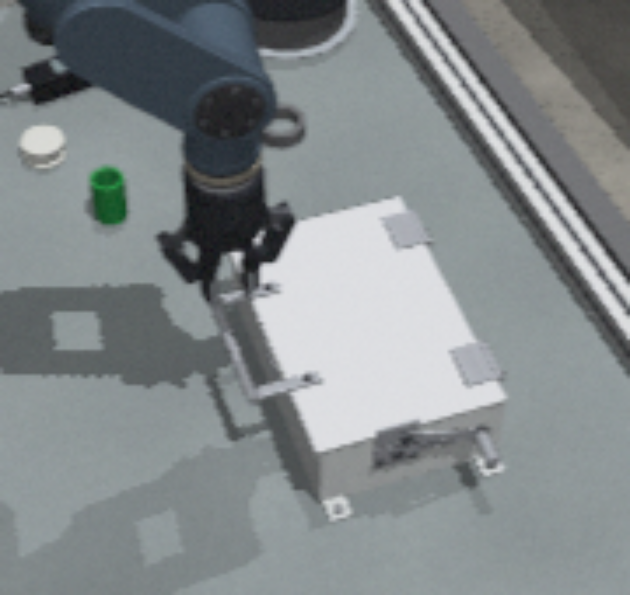

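The lid lies flat, the bar at (235,360) in the crop is free and the fingers are clear above it. I hand in.

```bash
python3 -c "
from station import sign_off
print(sign_off())"
```

```text
the job is handed in; nothing more can be done
None
```

The lid was opened and locked on its stay, the black sleeve was set upright in the left bay, the stay was folded, and the lid was brought down shut; I handed the job in at about 51 s. The judge returned no result, the last look at the sleeve was before the lid closed, and the final press on the shut lid reached 28 N before I eased off.

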